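Load the tray and start the shaker

ROBOT

A 6-joint arm with a two-finger parallel gripper is mounted at the origin on the work surface. World frame = base frame: x ahead of the robot, y to its left, z up, the work surface at z = 0. Lengths are in m, angles in rad, forces in N, time in s.
With the tool pointing down it reaches from about 0.25 to 0.725 m from the base axis. Payload 4 kg.
Tool frame: the origin (TCP) lies between the finger pads; the fingertips stand 11 mm ahead of it and the grasp point (between the pads) lies 8 mm behind it (bot.tip_extent is the distance from the TCP to the fingertips, in m); z points along the fingers, y is the line along which they close (so a half turn about z gives the same grasp; the last joint's range is limited). The gripper opens to 85 mm and grips with 20 to 120 N. Pads are 22 mm wide; open, the fingers measure 114 mm over their backs; the gripper's body (76 mm by 85 mm) begins 54 mm behind the grasp point. The pads swing forward as they close: fully open they stand 13 mm farther back than shut.
Start: joints at [-1.25, 0.241, 0.005, 1.335, 0, 1.571], TCP at [0.158, -0.474, 0.242] pointing down, gripper open.
Joint ranges: [-2.72, 2.72], [-1.05, 1.87], [-1.09, 1.28], [-1.99, 2.15], [-1.42, 1.44], [-3.14, 3.14]. Speed limits (rad/s): [2.79, 2.79, 3.14, 3.14, 3.14, 3.14].

INTERFACE

Orientations are given as a unit quaternion [x, y, z, w].
In Python, from workcell import bot gives the robot as it stands. The module is installed in compiled form; this text tells all that it offers.
- The arm moves only by the tool drive_tool, never from a script. Its argument "rows" is a list of rows, each an object of numbers: "dx", "dy", "dz": the shift along the tool's x, y, z in units of 50 mm (1.0 is 50 mm); "wx", "wy", "wz": the turn, a rotation vector about the tool's x, y, z in units of 5 degrees (1.0 is 5 degrees); "hand": the finger opening in mm, from 0 to 85.4. A call has 1 to 20 rows; each row is the pose to reach, as a shift and turn from the pose commanded when the call began, along the tool's axes at that moment; what a row does not reach only later rows make up. A row lasts 1/10 s, in which the tool goes at most 50 mm and 8.59 degrees, less where a joint would pass 70% of its speed; a pose out of reach is approached as far as the arm can. A call with a gripper value outside its range is refused whole. The fingers move at their own pace and stop on an object; the grip force is fixed at half the most. Time passes only in rows, so rows that repeat a pose let the fingers close. It gives the time, the measured TCP pose, the force, the opening and the grip force at its end, in the units of the state.
- bot.get_obs(): the state, without advancing time (a new reading comes with each control period).
- bot.camera(name): name is "side" or "top" or "wrist"; returns the picture (420x560x3 uint8, red, green, blue); there is no depth.
- bot.get_calibration(name): a dict with "vfov" (degrees; the focal length in pixels is half the picture's height over the tangent of half this angle, whatever the lens; pixels are square), "cx", "cy" (the principal point, pixels), "k1" (the pictures are not rectified: a ray, as slopes to the right and down, at radius r is drawn at 1 + k1 r^2 times it, then the intrinsics apply), "origin" and "rotation" of the camera in the world; the wrist camera has in their place "mount" (4x4, takes a point from camera to tool coordinates, whose origin is the TCP and whose axes are the flange's). Camera axes: x right, y up, looking along -z (the intrinsics and any distortion apply to the point x, -y, -z); pixel columns grow to the right and rows downward; lengths in m; the calibration is good to about 2 mm. A picture is of the moment at which its call begins: read the wrist's pose just before it. get_calibration takes no time and is no camera call.
- bot.job_done(): hands the job in; it is judged then, once.
Trained networks look in the newest picture that a camera, given by its name, has taken for a name from the list of things; names that differ only in an ending like _2 or _b are one class to them, and where a whole thing is asked for, a point or a joint stands for the part that bears it (a point fixed in the world has none). Each returns a list of dicts, best first, with "score" (0 to 1); they miss things now and then, are a little off and sometimes report something else, mostly with a low value. They report only what shows in the picture. A call takes as long as a camera call. They do not tell look-alikes from the thing itself.
- bot.look_for(camera, thing): "extent" ([centre column, centre row, width, height] in pixels, round what is visible of it).
- bot.outline_of(camera, thing): "region" (420x560 bool, what is visible of it) and "extent" ([centre column, centre row, width, height] in pixels, round what is visible of it).
The state is a dict: "clock": time; "joint_pos": joint angles; "joint_vel": joint speeds; "tau": joint torques, N m; "eef_pos": TCP position; "tool_rot": TCP orientation; "ft_force": force on the tool from outside, world axes, zero at the start; "ft_torque": the same for the moment, N m; "grip_width": finger opening in m; "grasp_force": force on a finger pad.
Only numpy, scipy, OpenCV 4.12 (cv2) and the standard library are available. Lean on these libraries where they do the work, as an engineer would, in place of code of your own. Each camera call takes 0.05 s, during which the arm holds its last target. There are 200 camera calls.

TASK

Tip all five clay pebbles out of the small blue pot into the black seed tray on the shaker, and set the pot gently back upright on the bare counter. Then start the shaker: twist the key on the sloping starter box clockwise to its stop, hold it there for a second and let go so that it springs back; do not knock over the jam jar or the white bottle.

Things in the scene. Friction and masses are not known exactly. Their poses are not given: they have to be found in the camera images.
- pot: Round glazed blue pot, loose, about 0.16 kg, height 65, slightly flared: outer diameter 57 at the foot, 62 at mid-height, 67 at the rim, wall 4, floor 5 thick. Origin: centre of its underside; z points up out of the mouth. It stands upright on the counter with the five pebbles inside; a pebble may hang in it until it is tipped well past level or shaken.
- shaker: Fixed flat vibrating table, 200 (x) by 240 (y), steel top at height 41, with the seed tray clipped on it. Origin: centre of its underside on the counter, x away from the robot at yaw 0, z up. It may stand to the left or to the right.
- tray_floor (a point): Centre of the inner floor of the black plastic seed tray fixed on the shaker; x, y along the tray's sides (those of the shaker), z up. Inside 160 (x) by 200 (y), walls 5 thick and 40 high above this floor; floor at height 46, rim at height 86 above the counter.
- starter: Fixed grey starter box of the shaker, 140 by 140 on the counter, its face plate (150 by 140) sloping 35 degrees from level and looking up towards its own -x side (towards the robot at yaw 0); face from about 25 (front) to 115 (back) high. Origin: centre of its underside, z up. It stands on the other side from the shaker.
- start_key (a joint): Angle of the spring-return start key: 0 at rest, 1.1 at its stop, growing as the key is turned clockwise seen looking at the face. A spring (0.02 N m at rest, 0.11 N m at the stop) turns it back when let go.
- key_grip (a point): Point on the key's turning axis, 30 above the face plate. The key is an upright bar 46 long, 14 thick, its top 36 above the face, on a disc of 50 diameter that is 8 high. This frame turns with the key: x along the bar (up the slope at rest), y across the bar's thickness, z along the turning axis out of the face (35 degrees from vertical).
- jar: Bystander: closed glass jam jar, 68 diameter, 100 high, standing. Origin: centre of underside, z up.
- bottle: Bystander: white plastic bottle, 60 diameter, 170 high, standing. Origin: centre of underside, z up.
- pebble1: Baked-clay pebble 1 of 5, loose, 10 g, 16 long and 15 thick, in the blue pot at the start. Origin: its centre.
- pebble2: Baked-clay pebble 2 of 5, loose, 10 g, 16 long and 15 thick, in the blue pot at the start. Origin: its centre.
- pebble3: Baked-clay pebble 3 of 5, loose, 10 g, 16 long and 15 thick, in the blue pot at the start. Origin: its centre.
- pebble4: Baked-clay pebble 4 of 5, loose, 10 g, 16 long and 15 thick, in the blue pot at the start. Origin: its centre.
- pebble5: Baked-clay pebble 5 of 5, loose, 10 g, 16 long and 15 thick, in the blue pot at the start. Origin: its centre.
There are look-alikes about, which are no part of the job. What is shaped like the pot but purple is not meant.

How it is judged:
By the outcome, as a careful person would: the job done as asked, in the order asked, and still so for the second after the job is handed in, with the robot touching nothing.
It also fails if it takes over 72 s, if anything falls off the work surface, if the arm or the gripper's body presses on something with over 40 N, if the wrist force passes 120 N, or if a joint passes its speed limit or range.

## Working session

There is one attempt and no reset: what is moved stays moved. The work goes in short steps, Python scripts to look and compute and a tool call to move; the robot and the scene stay as the last step left them, time stands still between calls to the robot, and variables do not carry over. Pictures are saved under pics/ and viewed, at most 10 in all, crops included, and the job is handed in when it is done.

Besides the shell and the picture viewer there is one more tool, called as name(argument=value, ...), one argument or row to a line, values as JSON. drive_tool: Moves the arm, as the interface text tells. Its arguments: {"type":"object","properties":{"rows":{"type":"array","items":{"type":"object","properties":{"dx":{"type":"number"},"dy":{"type":"number"},"dz":{"type":"number"},"wx":{"type":"number"},"wy":{"type":"number"},"wz":{"type":"number"},"hand":{"type":"number"}}}}},"required":["rows"]}

```bash
mkdir -p pics
cat > h.py <<'E'
import numpy as np, cv2
from scipy.spatial.transform import Rotation as R
from workcell import bot
def campose(n,obs=None):
    c=bot.get_calibration(n)
    if n=="wrist":
        o=obs or bot.get_obs(); T=np.eye(4);T[:3,:3]=R.from_quat(o["tool_rot"]).as_matrix();T[:3,3]=o["eef_pos"]
        M=T@np.array(c["mount"]); return c,M[:3,3],M[:3,:3]
    return c,np.array(c["origin"]),np.array(c["rotation"])
def ray(n,u,v,obs=None):
    c,o,Rm=campose(n,obs); f=210/np.tan(np.radians(c["vfov"])/2)
    d=np.array([(u-c["cx"])/f,(v-c["cy"])/f]); s=d.copy()
    for _ in range(30): s=d/(1+c["k1"]*(s@s))
    return o,Rm@np.array([s[0],-s[1],-1])
def hit(n,u,v,z,obs=None):
    o,d=ray(n,u,v,obs); return o+d*(z-o[2])/d[2]
def proj(n,p,obs=None):
    c,o,Rm=campose(n,obs); f=210/np.tan(np.radians(c["vfov"])/2)
    q=Rm.T@(np.array(p)-o); s=np.array([q[0],-q[1]])/-q[2]; s=s*(1+c["k1"]*(s@s))
    return np.array([c["cx"],c["cy"]])+f*s
def tri(a,b):
    A=np.zeros((3,3));y=np.zeros(3)
    for o,d in (a,b):
        d=d/np.linalg.norm(d);P=np.eye(3)-np.outer(d,d);A+=P;y+=P@o
    return np.linalg.solve(A,y)
E
python3 - <<'E'
from h import *
ims=[]
for n in("top","side"):
    im=bot.camera(n);ims.append(im)
    c,o,Rm=campose(n);print(n,c["vfov"],o.round(3),Rm.round(2).tolist())
    for t in("pot","shaker","starter","key_grip","jar","bottle"):
        print(n,t,[(round(r["score"],2),np.round(r["extent"]).tolist()) for r in bot.look_for(n,t)[:4]])
    cv2.imwrite(f"pics/{n}0.png",im[:,:,::-1])
print(bot.get_obs())
E
```

```text
top 43.74157077156272 [ 0.453 -0.011  1.027] [0.06, -0.05, -0.7, 0.71]
top pot [(0.94, [241.0, 314.0, 38.0, 40.0]), (0.81, [289.0, 255.0, 37.0, 36.0]), (0.64, [125.0, 236.0, 142.0, 121.0])]
top shaker [(0.92, [131.0, 239.0, 148.0, 129.0])]
top starter [(0.76, [455.0, 248.0, 93.0, 75.0])]
top key_grip [(0.95, [457.0, 254.0, 29.0, 38.0])]
top jar [(0.81, [258.0, 140.0, 37.0, 45.0])]
top bottle [(0.55, [342.0, 108.0, 33.0, 49.0])]
side 49.27355458580798 [ 0.374 -0.487  0.744] [0.33, -0.07, -0.21, 0.91]
side pot [(0.68, [243.0, 246.0, 39.0, 47.0])]
side shaker [(0.68, [205.0, 145.0, 128.0, 114.0])]
side starter [(0.92, [333.0, 366.0, 128.0, 107.0])]
side key_grip [(0.69, [326.0, 377.0, 39.0, 36.0])]
side jar [(0.93, [330.0, 178.0, 37.0, 54.0])]
side bottle [(0.56, [395.0, 216.0, 38.0, 74.0])]
{'clock': 0.7, 'joint_pos': array([-1.24995788e+00,  2.40546238e-01,  4.98669507e-03,  1.33520741e+00,
        5.28880812e-06,  1.57079340e+00]), 'joint_vel': array([-0.0011697 , -0.00021632,  0.00013875,  0.0022811 ,  0.00018139,
       -0.00155683]), 'tau': array([ 5.43424376e-04, -3.72077215e+01,  2.52642167e+01,  8.96795373e-04,
        1.52138282e-04, -6.54299015e-06]), 'eef_pos': array([ 0.15767953, -0.47447584,  0.24232826]), 'tool_rot': array([9.87160173e-01, 1.59733505e-01, 4.95618975e-06, 1.40746425e-05]), 'ft_force': array([-0.00179901,  1.0039089 ,  0.05288996]), 'ft_torque': array([-0.03041981,  0.033637  , -0.0589628 ]), 'grasp_force': 0.0, 'grip_width': 0.08533395894548731}
```

View pics/top0.png

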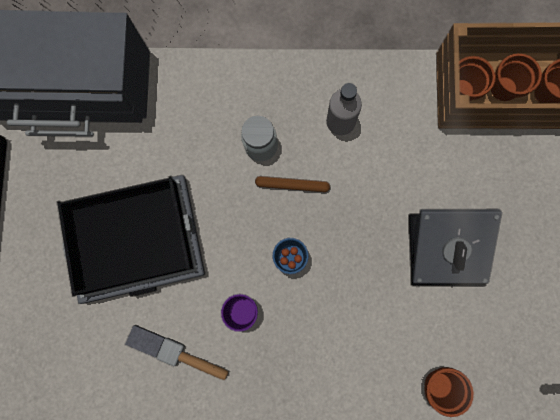

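View pics/side0.png

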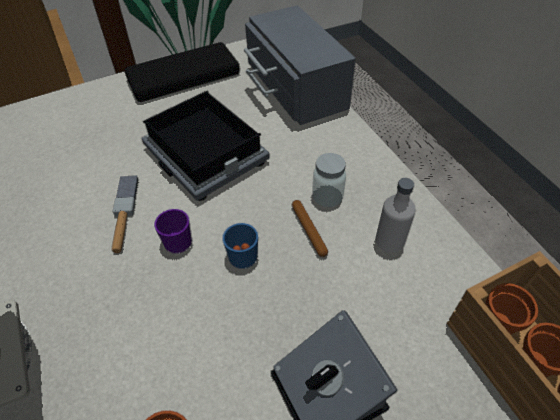

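```bash
sed -i 's/np.array(c\["rotation"\])/R.from_quat(c["rotation"]).as_matrix() if np.size(c["rotation"])==4 else np.array(c["rotation"])/' h.py
python3 - <<'E'
from h import *
im=bot.camera("top")[:,:,::-1]; 
a=cv2.resize(im[200:300,395:515],None,fx=4.5,fy=4.5,interpolation=2)[:, :520]
b=cv2.resize(im[210:340,215:315],None,fx=2.6,fy=2.6,interpolation=2)
c=np.zeros((450,520+260,3),np.uint8);c[:450,:520]=a[:450];c[:338,520:]=b
cv2.imwrite("pics/crop.png",c)
si=bot.camera("side")
def col(reg,im): return im[reg].mean(0).round()
for t,z in(("jar",.1),("bottle",.17),("pot",.065)):
  A=bot.look_for("top",t);B=bot.look_for("side",t)
  for r in A: print(t,[hit("top",*r["extent"][:2],z/2).round(3).tolist()]) 
  for r in B: print("side",t,hit("side",*r["extent"][:2],z/2).round(3))
  if t=="pot":
    print("tri",tri(ray("top",289.5,256),ray("side",241,237)))
# rim circle of blue pot, top: centre approx from bounding
hsv=cv2.cvtColor(im.copy(),cv2.COLOR_BGR2HSV); m=cv2.inRange(hsv,(95,90,40),(122,255,255)); 
n,l,s,ce=cv2.connectedComponentsWithStats(m);print([x.tolist() for x in s[1:] if x[4]>60])
for r in bot.outline_of("top","shaker")[:1]:
  g=r["region"].astype(np.uint8);ct=max(cv2.findContours(g,0,2)[0],key=cv2.contourArea);print("shaker",cv2.boxPoints(cv2.minAreaRect(ct)).round().tolist())
for uv in((58,202),(180,179),(199,272),(78,297)): print("rim",hit("top",*uv,.086).round(3))
k=bot.look_for("top","key_grip")[0]["extent"];k2=bot.look_for("side","key_grip")[0]["extent"]
print("key tri",tri(ray("top",*k[:2]),ray("side",*k2[:2])))
E
```

```text
jar [[0.743, 0.065, 0.05]]
side jar [0.747 0.073 0.05 ]
bottle [[0.789, -0.093, 0.085]]
side bottle [ 0.787 -0.097  0.085]
pot [[0.411, 0.092, 0.032]]
side pot [0.411 0.095 0.032]
side pot [0.513 0.003 0.033]
side pot [0.756 0.084 0.032]
tri [0.51639834 0.00219614 0.0600626 ]
[[273, 238, 35, 36, 490]]
shaker [[50.0, 203.0], [184.0, 172.0], [209.0, 279.0], [75.0, 309.0]]
rim [0.606 0.425 0.086]
rim [0.652 0.206 0.086]
rim [0.483 0.163 0.086]
rim [0.436 0.375 0.086]
key tri [ 0.52437301 -0.30035381  0.07151464]
```

View pics/crop.png

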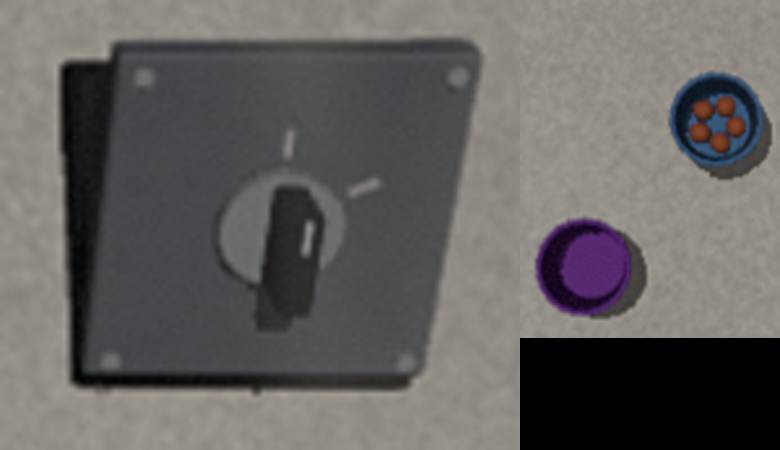

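The crop shows the blue pot with five pebbles at about top pixel (290,256). The purple look-alike at (240,313) is empty, so the blue one is the target. The starter plate's corners are clear, and its rest tick points up the slope.

```bash
cat > plan.py <<'E'
from h import *
def tool(az,pitch,roll=0):
    # z: azimuth az, pitch below horizontal; roll 0: tool x up-ish
    a,p=np.radians([az,pitch]); z=np.array([np.cos(a)*np.cos(p),np.sin(a)*np.cos(p),-np.sin(p)])
    y=np.cross(z,[0,0,1]);y/=np.linalg.norm(y)
    return np.c_[np.cross(y,z),y,z]@R.from_euler("z",roll,degrees=True).as_matrix()
def rel(target_tcp,Rt,o=None):
    o=o or bot.get_obs();R0=R.from_quat(o["tool_rot"])
    d=R0.inv().apply(np.array(target_tcp)-o["eef_pos"])/.05
    w=np.degrees((R0.inv()*R.from_matrix(Rt)).as_rotvec())/5
    print("d",d.round(2),"w",w.round(2))
def st(o=None):
    o=o or bot.get_obs();print("t",o["clock"],"q",o["joint_pos"].round(2),"p",o["eef_pos"].round(4),"F",o["ft_force"].round(1),"g",round(o["grip_width"],4),round(o["grasp_force"],1));print(R.from_quat(o["tool_rot"]).as_matrix().round(3).tolist())
E
python3 - <<'E'
from plan import *
from scipy.optimize import least_squares
px=np.array([(420.6,209.3),(502.1,210),(487.9,283.6),(413.9,283.3)])
s,c=np.sin(np.radians(35)),np.cos(np.radians(35))
def pts(q):
    x,y,z,yaw=q; M=R.from_euler("z",yaw).as_matrix()@np.array([[c,0,-s],[0,1,0],[s,0,c]])
    return M,np.array([x,y,z]),[M@np.array(k)+[x,y,z] for k in((.075,.07,0),(.075,-.07,0),(-.075,-.07,0),(-.075,.07,0))]
f=lambda q:(np.array([proj("top",p) for p in pts(q)[2]])-px).ravel()
r=least_squares(f,[.52,-.3,.07,0]);print(r.x,f(r.x).round(1))
M,o,_=pts(r.x);print("n",M[:,2])
for h in(.008,.036): 
  for n in("top","side"): print(h,n,proj(n,o+M[:,2]*h).round(1))
for uv in((290,143),(365,187)): # tick directions on the face
  O,d=ray("top",395+uv[0]/4.5,200+uv[1]/4.5); p=O+d*((o-O)@M[:,2])/(d@M[:,2]); print("tick",(M.T@(p-o)).round(4))
print(np.array(bot.get_calibration("wrist")["mount"]).round(3),bot.tip_extent); st()
# approach pot
T=tool(20,25); g=np.array([.513,.002,.036]); tcp=g+T[:,2]*.008
rel(tcp-T[:,2]*.14+[0,0,.06],T); rel(tcp-T[:,2]*.14+[0,0,.06],T@np.diag([-1,-1,1]))
E
```

```text
[ 0.53466622 -0.29670759  0.07395104  0.01737468] [-0.1  1.2  0.5  0.3  1.  -0.8 -1.4 -0.8]
n [-0.57348986 -0.00996521  0.81915204]
0.008 top [456.9 250. ]
0.008 side [327.2 373.1]
0.036 top [461.4 258.3]
0.036 side [318.4 372.5]
tick [ 0.0327 -0.0024  0.    ]
tick [ 0.0128 -0.0342  0.    ]
[[ 0.001  0.963  0.269  0.068]
 [ 1.    -0.001  0.     0.   ]
 [ 0.     0.269 -0.963 -0.132]
 [ 0.     0.     0.     1.   ]] 0.011
t 1.25 q [-1.25  0.24  0.01  1.34  0.    1.57] p [ 0.1577 -0.4745  0.2423] F [ 0.   0.7 -0.3] g 0.0852 0.0
[[0.949, 0.315, 0.0], [0.315, -0.949, -0.0], [0.0, 0.0, -1.0]]
d [ 7.36 -6.74  1.81] w [ 0.18 13.   -0.29]
d [ 7.36 -6.74  1.81] w [19.19 -0.27 30.13]
```

Run:
```python
from plan import *
T=tool(20,25); g=np.array([.513,.002,.036]); tcp=g+T[:,2]*.008
rel(tcp+[0,0,.17],T)
```

```text
d [ 9.89 -6.81  0.79] w [ 0.18 13.   -0.29]
```

drive_tool(
  rows=[
    {"dx":9.9,"dy":-6.8,"dz":0.8,"wx":0.18,"wy":13,"wz":-0.3,"hand":85},
    {"dx":9.9,"dy":-6.8,"dz":0.8,"wx":0.18,"wy":13,"wz":-0.3,"hand":85},
    {"dx":9.9,"dy":-6.8,"dz":0.8,"wx":0.18,"wy":13,"wz":-0.3,"hand":85},
    {"dx":9.9,"dy":-6.8,"dz":0.8,"wx":0.18,"wy":13,"wz":-0.3,"hand":85},
    {"dx":9.9,"dy":-6.8,"dz":0.8,"wx":0.18,"wy":13,"wz":-0.3,"hand":85},
    {"dx":9.9,"dy":-6.8,"dz":0.8,"wx":0.18,"wy":13,"wz":-0.3,"hand":85},
    {"dx":9.9,"dy":-6.8,"dz":0.8,"wx":0.18,"wy":13,"wz":-0.3,"hand":85},
    {"dx":9.9,"dy":-6.8,"dz":0.8,"wx":0.18,"wy":13,"wz":-0.3,"hand":85},
    {"dx":9.9,"dy":-6.8,"dz":0.8,"wx":0.18,"wy":13,"wz":-0.3,"hand":85},
    {"dx":9.9,"dy":-6.8,"dz":0.8,"wx":0.18,"wy":13,"wz":-0.3,"hand":85},
    {"dx":9.9,"dy":-6.8,"dz":0.8,"wx":0.18,"wy":13,"wz":-0.3,"hand":85},
    {"dx":9.9,"dy":-6.8,"dz":0.8,"wx":0.18,"wy":13,"wz":-0.3,"hand":85},
    {"dx":9.9,"dy":-6.8,"dz":0.8,"wx":0.18,"wy":13,"wz":-0.3,"hand":85},
    {"dx":9.9,"dy":-6.8,"dz":0.8,"wx":0.18,"wy":13,"wz":-0.3,"hand":85},
    {"dx":9.9,"dy":-6.8,"dz":0.8,"wx":0.18,"wy":13,"wz":-0.3,"hand":85},
    {"dx":9.9,"dy":-6.8,"dz":0.8,"wx":0.18,"wy":13,"wz":-0.3,"hand":85},
    {"dx":9.9,"dy":-6.8,"dz":0.8,"wx":0.18,"wy":13,"wz":-0.3,"hand":85},
  ],
)

```text
clock: 2.95
eef_pos: [0.5209, 0.003, 0.2029]
tool_rot: [0.831, 0.147, 0.528, -0.093]
ft_force: [-0.8, -0.3, 0.8]
grip_width: 0.0847
grasp_force: 0.0
```

Run:
```python
from plan import *
st(); o=bot.get_obs(); im=bot.camera("wrist"); cv2.imwrite("pics/w1.png",im[:,:,::-1])
for r in bot.look_for("wrist","pot")[:4]: print(r["score"],np.round(r["extent"]),hit("wrist",*r["extent"][:2],.033,o))
T=tool(20,25); print(proj("wrist",[.513,.002,.065],o))
rel(np.array([.513,.002,.036])+T[:,2]*.008,T)
```

```text
t 2.95 q [-0.31  0.06 -1.09 -0.62  0.59  2.82] p [0.5209 0.003  0.2029] F [-0.8 -0.3  0.8] g 0.0847 0.0
[[0.399, 0.342, 0.851], [0.145, -0.94, 0.31], [0.906, 0.0, -0.424]]
[277.64180069 398.36253592]
d [-3.09 -0.05  1.44] w [ 0.02  0.01 -0.  ]
```

View pics/w1.png

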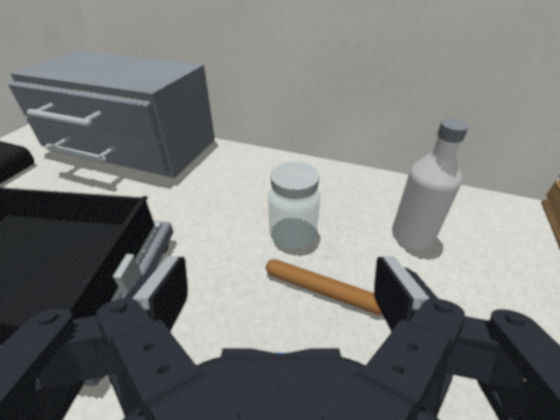

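The view ahead shows the jar at (295,205), the bottle at (430,185), and the tray on the left. The arm has reached the pose above the pot, so I'm descending in two stages.

drive_tool(
  rows=[
    {"dx":-0.8,"dz":0.36,"hand":85},
    {"dx":-1.5,"dz":0.7,"hand":85},
    {"dx":-1.5,"dz":0.7,"hand":85},
    {"dx":-1.5,"dz":0.7,"hand":85},
  ],
)

```text
invalid input at $.rows[0]: expected keys dx, dy, dz, wx, wy, wz, hand
```

Run:
```python
from plan import *
st(); im=bot.camera("side"); cv2.imwrite("pics/s1.png",cv2.resize(im[150:310,140:340],None,fx=3,fy=3)[:,:,::-1])
T=tool(20,25)
rel(np.array([.513,.002,.036])+T[:,2]*.008,T)
```

```text
t 3.05 q [-0.31  0.06 -1.09 -0.62  0.59  2.82] p [0.521  0.0023 0.2031] F [ 0.5 -0.9  0. ] g 0.0851 0.0
[[0.398, 0.341, 0.852], [0.145, -0.94, 0.308], [0.906, 0.0, -0.424]]
d [-3.09 -0.05  1.44] w [ 0.02  0.01 -0.  ]
```

View pics/s1.png

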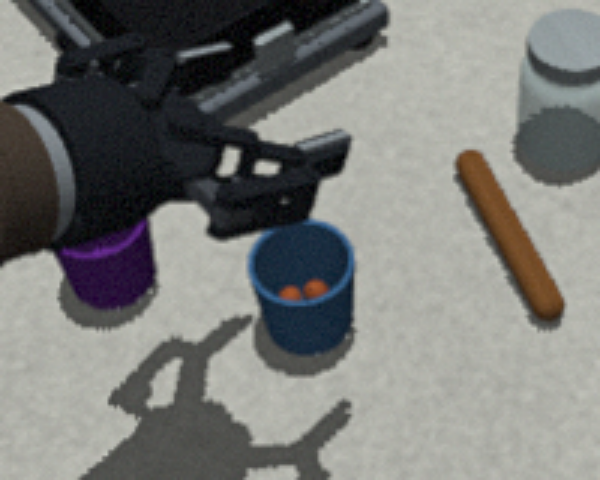

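All keys are required. The side crop shows the hand open above the pot with two pebbles visible. I'm descending in two stages.

drive_tool(
  rows=[
    {"dx":-0.8,"dy":-0.03,"dz":0.36,"wx":0,"wy":0,"wz":0,"hand":85},
    {"dx":-1.5,"dy":-0.05,"dz":0.7,"wx":0,"wy":0,"wz":0,"hand":85},
    {"dx":-1.5,"dy":-0.05,"dz":0.7,"wx":0,"wy":0,"wz":0,"hand":85},
    {"dx":-1.5,"dy":-0.05,"dz":0.7,"wx":0,"wy":0,"wz":0,"hand":85},
  ],
)

```text
clock: 3.5
eef_pos: [0.5441, -0.0055, 0.1261]
tool_rot: [0.837, 0.151, 0.517, -0.1]
ft_force: [-0.2, 0.0, -0.3]
grip_width: 0.0849
grasp_force: 0.0
```

Run:
```python
from plan import *
st()
T=tool(20,25)
rel(np.array([.513,.002,.036])+T[:,2]*.008,T)
```

```text
t 3.5 q [-0.32  0.38 -1.09 -0.89  0.61  2.8 ] p [ 0.5441 -0.0055  0.1261] F [-0.2  0.  -0.3] g 0.0849 0.0
[[0.42, 0.357, 0.835], [0.149, -0.934, 0.324], [0.895, -0.011, -0.445]]
d [-1.85 -0.34  0.49] w [-0.22  0.29 -0.04]
```

Run:
```python
from plan import *
for p in(45,50):
  T=tool(15,p)
  rel(np.array([.513,.002,.038+.09])+T[:,2]*.008,T)
```

```text
d [-0.26 -0.35 -0.34] w [-1.04 -3.7   0.59]
d [-0.27 -0.35 -0.34] w [-1.01 -4.7   0.63]
```

drive_tool(
  rows=[
    {"dx":-0.26,"dy":-0.35,"dz":-0.34,"wx":-1.04,"wy":-3.7,"wz":0.6,"hand":85},
    {"dx":-0.26,"dy":-0.35,"dz":-0.34,"wx":-1.04,"wy":-3.7,"wz":0.6,"hand":85},
    {"dx":-0.26,"dy":-0.35,"dz":-0.34,"wx":-1.04,"wy":-3.7,"wz":0.6,"hand":85},
    {"dx":-0.26,"dy":-0.35,"dz":-0.34,"wx":-1.04,"wy":-3.7,"wz":0.6,"hand":85},
  ],
)

```text
clock: 3.9
eef_pos: [0.5212, 0.0042, 0.1331]
tool_rot: [0.913, 0.122, 0.387, -0.047]
ft_force: [0.7, -0.2, 1.0]
grip_width: 0.0852
grasp_force: 0.0
```

Run:
```python
from plan import *
st()
T=tool(15,45)
for h in(.04,0):rel(np.array([.513,.002,.038+h])+T[:,2]*.008,T)
```

```text
t 3.9 q [-0.15  0.06 -0.93 -0.18  0.29  2.84] p [0.5212 0.0042 0.1331] F [ 0.7 -0.2  1. ] g 0.0852 0.0
[[0.671, 0.26, 0.695], [0.187, -0.966, 0.181], [0.718, 0.008, -0.696]]
d [-0.91 -0.01  0.81] w [ 0.06 -0.18  0.08]
d [-1.49 -0.02  1.36] w [ 0.06 -0.18  0.08]
```

drive_tool(
  rows=[
    {"dx":-0.5,"dy":-0.01,"dz":0.4,"wx":0.06,"wy":-0.6,"wz":0.08,"hand":85},
    {"dx":-0.91,"dy":-0.01,"dz":0.81,"wx":0.06,"wy":-1.2,"wz":0.08,"hand":85},
    {"dx":-0.91,"dy":-0.01,"dz":0.81,"wx":0.06,"wy":-1.2,"wz":0.08,"hand":85},
  ],
)

```text
clock: 4.2
eef_pos: [0.5163, 0.0035, 0.067]
tool_rot: [0.933, 0.122, 0.335, -0.046]
ft_force: [-0.3, -0.0, 0.2]
grip_width: 0.085
grasp_force: 0.0
```

Run:
```python
from plan import *
st()
T=tool(15,50)
for h in(.04,0):rel(np.array([.513,.002,.038+h])+T[:,2]*.008,T)
o=bot.get_obs(); im=bot.camera("wrist"); cv2.imwrite("pics/w2.png",im[:,:,::-1])
```

```text
t 4.2 q [-0.13  0.21 -0.92 -0.21  0.25  2.83] p [0.5163 0.0035 0.067 ] F [-0.3 -0.   0.2] g 0.085 0.0
[[0.746, 0.258, 0.614], [0.196, -0.966, 0.167], [0.637, -0.004, -0.771]]
d [ 0.09  0.01 -0.06] w [-0.03  0.09 -0.04]
d [-0.42  0.02  0.56] w [-0.03  0.09 -0.04]
```

View pics/w2.png

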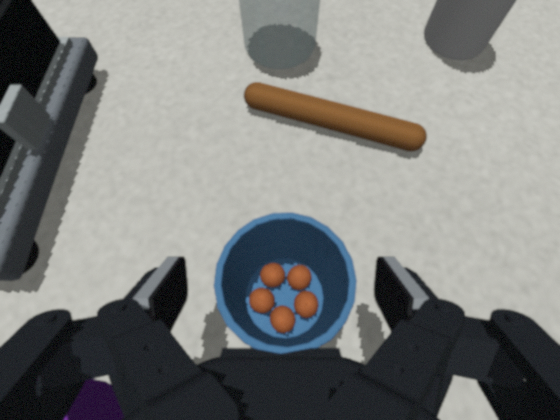

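The wrist view shows the blue pot's rim centred at (286,283) between the pads, which are at columns 185 and 378. All five pebbles are inside. I'm descending and closing.

drive_tool(
  rows=[
    {"dx":-0.2,"dy":0.02,"dz":0.28,"wx":0,"wy":0.1,"wz":0,"hand":85},
    {"dx":-0.42,"dy":0.02,"dz":0.56,"wx":0,"wy":0.1,"wz":0,"hand":85},
    {"dx":-0.42,"dy":0.02,"dz":0.56,"wx":0,"wy":0.1,"wz":0,"hand":85},
    {"dx":-0.42,"dy":0.02,"dz":0.56,"wx":0,"wy":0.1,"wz":0,"hand":50},
    {"dx":-0.42,"dy":0.02,"dz":0.56,"wx":0,"wy":0.1,"wz":0,"hand":50},
    {"dx":-0.42,"dy":0.02,"dz":0.56,"wx":0,"wy":0.1,"wz":0,"hand":50},
    {"dx":-0.42,"dy":0.02,"dz":0.56,"wx":0,"wy":0.1,"wz":0,"hand":50},
    {"dx":-0.42,"dy":0.02,"dz":0.56,"wx":0,"wy":0.1,"wz":0,"hand":50},
    {"dx":-0.42,"dy":0.02,"dz":0.56,"wx":0,"wy":0.1,"wz":0,"hand":50},
  ],
)

```text
clock: 5.15
eef_pos: [0.5188, 0.0028, 0.0321]
tool_rot: [0.931, 0.121, 0.34, -0.046]
ft_force: [-8.9, -2.6, 12.7]
grip_width: 0.0632
grasp_force: 60.6
```

Run:
```python
from plan import *
st(); o=bot.get_obs(); np.savez("grasp.npz",p=o["eef_pos"],q=o["tool_rot"])
# lift, then tray pose: azimuth 28, pitch 10, upright-ish
T=tool(28,20); rel(np.array([.53,.27,.20]),T)
T=tool(15,50); rel(o["eef_pos"]+[0,0,.14],T)
```

```text
t 5.15 q [-0.14  0.32 -0.95 -0.37  0.26  2.83] p [0.5188 0.0028 0.0321] F [-8.9 -2.6 12.7] g 0.0632 60.6
[[0.74, 0.258, 0.622], [0.195, -0.966, 0.169], [0.644, -0.004, -0.765]]
d [ 3.37 -5.12 -1.53] w [ 2.14  5.94 -1.55]
d [ 1.8  -0.01 -2.14] w [-0.03 -0.02 -0.04]
```

drive_tool(
  rows=[
    {"dx":0.4,"dy":0,"dz":-0.5,"wx":0,"wy":0,"wz":0,"hand":50},
    {"dx":0.9,"dy":0,"dz":-1.07,"wx":0,"wy":0,"wz":0,"hand":50},
    {"dx":1.4,"dy":0,"dz":-1.6,"wx":0,"wy":0,"wz":0,"hand":50},
    {"dx":1.8,"dy":0,"dz":-2.14,"wx":0,"wy":0,"wz":0,"hand":50},
    {"dx":2,"dy":0,"dz":-2.4,"wx":0,"wy":0,"wz":0,"hand":50},
    {"dx":2,"dy":0,"dz":-2.4,"wx":0,"wy":0,"wz":0,"hand":50},
  ],
)

```text
clock: 5.75
eef_pos: [0.5198, 0.0019, 0.1903]
tool_rot: [0.931, 0.122, 0.341, -0.046]
ft_force: [0.8, -0.8, -1.3]
grip_width: 0.0631
grasp_force: 65.7
```

Run:
```python
from plan import *
st()
T=tool(28,45); rel(np.array([.54,.285,.195]),T)
```

```text
t 5.75 q [-0.14 -0.06 -0.74  0.23  0.26  2.83] p [0.5198 0.0019 0.1903] F [ 0.8 -0.8 -1.3] g 0.0631 65.7
[[0.738, 0.258, 0.624], [0.195, -0.966, 0.168], [0.646, -0.002, -0.763]]
d [ 1.46 -5.37  1.13] w [ 1.75  0.94 -1.94]
```

drive_tool(
  rows=[
    {"dx":0.2,"dy":-0.6,"dz":0.13,"wx":0.2,"wy":0.1,"wz":-0.2,"hand":50},
    {"dx":0.4,"dy":-1.3,"dz":0.28,"wx":0.45,"wy":0.25,"wz":-0.5,"hand":50},
    {"dx":0.6,"dy":-2.1,"dz":0.45,"wx":0.7,"wy":0.4,"wz":-0.75,"hand":50},
    {"dx":0.8,"dy":-2.9,"dz":0.6,"wx":0.95,"wy":0.5,"wz":-1.0,"hand":50},
    {"dx":1.0,"dy":-3.7,"dz":0.77,"wx":1.2,"wy":0.65,"wz":-1.3,"hand":50},
    {"dx":1.2,"dy":-4.4,"dz":0.93,"wx":1.45,"wy":0.8,"wz":-1.6,"hand":50},
    {"dx":1.37,"dy":-5.0,"dz":1.05,"wx":1.65,"wy":0.9,"wz":-1.8,"hand":50},
    {"dx":1.46,"dy":-5.37,"dz":1.13,"wx":1.75,"wy":0.94,"wz":-1.94,"hand":50},
    {"dx":1.46,"dy":-5.37,"dz":1.13,"wx":1.75,"wy":0.94,"wz":-1.94,"hand":50},
  ],
)

```text
clock: 6.65
eef_pos: [0.5368, 0.2868, 0.1881]
tool_rot: [0.898, 0.225, 0.366, -0.095]
ft_force: [-0.3, 0.2, -1.2]
grip_width: 0.0631
grasp_force: 65.9
```

Run:
```python
from plan import *
st()
z=np.load("grasp.npz"); up0=R.from_quat(z["q"]).inv().apply([0,0,1])
for p in(20,5,0):
  for r in(-90,-140,-170):
    T=tool(28,p,r); m=T@up0; print(p,r,m.round(2)); rel(np.array([.54,.285,.18]),T)
im=bot.camera("top");cv2.imwrite("pics/t2.png",im[:,:,::-1])
```

```text
t 6.65 q [ 0.49  0.09 -0.67  0.04  0.01  3.14] p [0.5368 0.2868 0.1881] F [-0.3  0.2 -1.2] g 0.0631 65.9
[[0.631, 0.474, 0.615], [0.335, -0.881, 0.335], [0.7, -0.005, -0.714]]
20 -90 [-0.94  0.23  0.26]
d [-0.09  0.06  0.14] w [ -4.07   3.95 -17.7 ]
20 -140 [-0.98 -0.05 -0.2 ]
d [-0.09  0.06  0.14] w [ -6.26   2.17 -27.44]
20 -170 [-0.88 -0.34 -0.34]
d [-0.09  0.06  0.14] w [ -7.55   0.54 -33.22]
5 -90 [-0.98  0.21  0.06]
d [-0.09  0.06  0.14] w [ -6.41   6.29 -17.21]
5 -140 [-0.9  -0.01 -0.43]
d [-0.09  0.06  0.14] w [ -9.85   3.48 -26.57]
5 -170 [-0.77 -0.29 -0.57]
d [-0.09  0.06  0.14] w [-11.84   0.92 -32.03]
0 -90 [-0.98  0.21 -0.  ]
d [-0.09  0.06  0.14] w [ -7.19   7.07 -17.  ]
0 -140 [-0.87  0.   -0.5 ]
d [-0.09  0.06  0.14] w [-11.03   3.91 -26.19]
0 -170 [-0.73 -0.26 -0.64]
d [-0.09  0.06  0.14] w [-13.24   1.05 -31.51]
```

drive_tool(
  rows=[
    {"dx":0.04,"dy":0.01,"dz":0.04,"wx":-0.5,"wy":0.5,"wz":-1.2,"hand":50},
    {"dx":0.08,"dy":0.02,"dz":0.08,"wx":-1,"wy":1,"wz":-2.4,"hand":50},
    {"dx":0.1,"dy":0.03,"dz":0.1,"wx":-1.5,"wy":1.5,"wz":-3.6,"hand":50},
    {"dx":0.13,"dy":0.04,"dz":0.14,"wx":-2,"wy":2,"wz":-4.8,"hand":50},
    {"dx":0.16,"dy":0.05,"dz":0.18,"wx":-2.5,"wy":2.5,"wz":-6,"hand":50},
    {"dx":0.2,"dy":0.06,"dz":0.22,"wx":-3,"wy":3,"wz":-7.2,"hand":50},
    {"dx":0.23,"dy":0.07,"dz":0.26,"wx":-3.5,"wy":3.5,"wz":-8.4,"hand":50},
    {"dx":0.26,"dy":0.08,"dz":0.3,"wx":-4,"wy":4,"wz":-9.6,"hand":50},
    {"dx":0.29,"dy":0.09,"dz":0.34,"wx":-4.5,"wy":4.5,"wz":-10.8,"hand":50},
    {"dx":0.32,"dy":0.1,"dz":0.38,"wx":-5,"wy":5,"wz":-12,"hand":50},
    {"dx":0.34,"dy":0.11,"dz":0.4,"wx":-5.5,"wy":5.5,"wz":-13.2,"hand":50},
    {"dx":0.36,"dy":0.12,"dz":0.44,"wx":-6,"wy":6,"wz":-14.4,"hand":50},
    {"dx":0.36,"dy":0.12,"dz":0.44,"wx":-6.5,"wy":6.5,"wz":-15.6,"hand":50},
    {"dx":0.36,"dy":0.12,"dz":0.44,"wx":-7.2,"wy":7,"wz":-17,"hand":50},
    {"dx":0.36,"dy":0.12,"dz":0.44,"wx":-7.2,"wy":7,"wz":-17,"hand":50},
  ],
)

```text
clock: 8.2
eef_pos: [0.5665, 0.2905, 0.1821]
tool_rot: [0.369, 0.607, 0.601, 0.367]
ft_force: [0.7, -0.5, -2.3]
grip_width: 0.0633
grasp_force: 65.9
```

Run:
```python
from plan import *
st()
z=np.load("grasp.npz"); up0=R.from_quat(z["q"]).inv().apply([0,0,1])
print("mouth",R.from_quat(bot.get_obs()["tool_rot"]).apply(up0))
for p,r in((0,-140),(0,-170),(-8,-160)):
    T=tool(28,p,r); m=T@up0; print(p,r,m.round(2)); rel(np.array([.565,.295,.185]),T)
```

```text
t 8.2 q [ 0.47  0.89 -1.07 -1.95  0.01  1.57] p [0.5665 0.2905 0.1821] F [ 0.7 -0.5 -2.3] g 0.0633 65.9
[[-0.459, 0.006, 0.888], [0.889, 0.005, 0.459], [-0.002, 1.0, -0.008]]
mouth [-0.97512262  0.22166377  0.00102141]
0 -140 [-0.87  0.   -0.5 ]
d [0.09 0.06 0.01] w [-0.15  0.09 -9.98]
0 -170 [-0.73 -0.26 -0.64]
d [0.09 0.06 0.01] w [ -0.17   0.05 -15.98]
-8 -160 [-0.7  -0.12 -0.71]
d [0.09 0.06 0.01] w [ -1.56  -0.91 -13.95]
```

drive_tool(
  rows=[
    {"dx":0,"dy":0,"dz":0,"wx":0,"wy":0,"wz":-1.3,"hand":50},
    {"dx":0,"dy":0,"dz":0,"wx":0,"wy":0,"wz":-2.6,"hand":50},
    {"dx":0,"dy":0,"dz":0,"wx":0,"wy":0,"wz":-3.9,"hand":50},
    {"dx":0,"dy":0,"dz":0,"wx":0,"wy":0,"wz":-5.2,"hand":50},
    {"dx":0,"dy":0,"dz":0,"wx":0,"wy":0,"wz":-6.5,"hand":50},
    {"dx":0,"dy":0,"dz":0,"wx":0,"wy":0,"wz":-7.8,"hand":50},
    {"dx":0,"dy":0,"dz":0,"wx":0,"wy":0,"wz":-9.1,"hand":50},
    {"dx":0,"dy":0,"dz":0,"wx":0,"wy":0,"wz":-10.4,"hand":50},
    {"dx":0,"dy":0,"dz":0,"wx":0,"wy":0,"wz":-11.7,"hand":50},
    {"dx":0,"dy":0,"dz":0,"wx":0,"wy":0,"wz":-13,"hand":50},
    {"dx":0,"dy":0,"dz":0,"wx":0,"wy":0,"wz":-14.3,"hand":50},
    {"dx":0,"dy":0,"dz":0,"wx":0,"wy":0,"wz":-15.6,"hand":50},
    {"dx":0,"dy":0,"dz":0,"wx":0,"wy":0,"wz":-17,"hand":50},
    {"dx":0,"dy":0,"dz":0,"wx":0,"wy":0,"wz":-18,"hand":50},
    {"dx":0,"dy":0,"dz":0,"wx":0,"wy":0,"wz":-18,"hand":50},
    {"dx":0,"dy":0,"dz":0,"wx":0,"wy":0,"wz":-16.5,"hand":50},
    {"dx":0,"dy":0,"dz":0,"wx":0,"wy":0,"wz":-18,"hand":50},
    {"dx":0,"dy":0,"dz":0,"wx":0,"wy":0,"wz":-16.5,"hand":50},
    {"dx":0,"dy":0,"dz":0,"wx":0,"wy":0,"wz":-18,"hand":50},
    {"dx":0,"dy":0,"dz":0,"wx":0,"wy":0,"wz":-18,"hand":50},
  ],
)

```text
clock: 10.2
eef_pos: [0.566, 0.2927, 0.1875]
tool_rot: [-0.168, 0.687, 0.168, 0.687]
ft_force: [-0.1, -0.3, -2.1]
grip_width: 0.0632
grasp_force: 66.1
```

Run:
```python
from plan import *
st()
im=bot.camera("top");im2=bot.camera("side")
for n in("top","side"):print(n,[(round(r["score"],2),np.round(r["extent"]).tolist()) for r in bot.look_for(n,"pebble1")])
a=cv2.resize(im[160:320,30:250],None,fx=2.3,fy=2.3,interpolation=2);a=a[:368,:500]
b=cv2.resize(im2[80:260,130:280],None,fx=2,fy=2,interpolation=2)
c=np.zeros((370,800,3),np.uint8);c[:a.shape[0],:500]=a;c[:360,500:]=b
cv2.imwrite("pics/pour.png",c[:,:,::-1])
```

```text
t 10.2 q [ 0.48  0.88 -1.07 -1.95  0.    0.  ] p [0.566  0.2927 0.1875] F [-0.1 -0.3 -2.1] g 0.0632 66.1
[[-0.001, -0.462, 0.887], [0.001, 0.887, 0.462], [-1.0, 0.001, -0.0]]
top [(0.61, [84.0, 286.0, 13.0, 8.0])]
side []
```

View pics/pour.png

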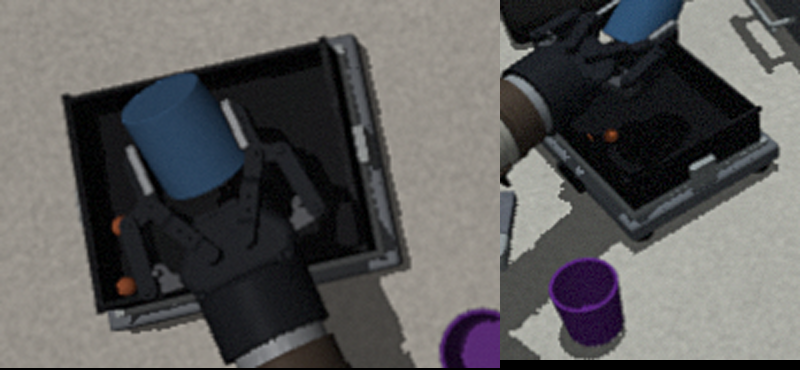

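The crop shows two pebbles in the tray at about (120,225) and (125,287); the gripper hides the rest. I'm shaking once more, then rolling back upright over the tray to check inside the pot.

drive_tool(
  rows=[
    {"dx":-0.5,"dy":0,"dz":0,"wx":0,"wy":0,"wz":1.5,"hand":50},
    {"dx":0,"dy":0,"dz":0,"wx":0,"wy":0,"wz":0,"hand":50},
    {"dx":-0.5,"dy":0,"dz":0,"wx":0,"wy":0,"wz":1.5,"hand":50},
    {"dx":0,"dy":0,"dz":0,"wx":0,"wy":0,"wz":0,"hand":50},
    {"dx":-0.5,"dy":0,"dz":0,"wx":0,"wy":0,"wz":-1.5,"hand":50},
    {"dx":0,"dy":0,"dz":0,"wx":0,"wy":0,"wz":0,"hand":50},
    {"dx":-0.5,"dy":0,"dz":0,"wx":0,"wy":0,"wz":-1.5,"hand":50},
    {"dx":0,"dy":0,"dz":0,"wx":0,"wy":0,"wz":0,"hand":50},
    {"dx":0,"dy":0,"dz":0,"wx":0,"wy":0,"wz":0,"hand":50},
    {"dx":0,"dy":0,"dz":0,"wx":0,"wy":0,"wz":0,"hand":50},
  ],
)

```text
clock: 11.4
eef_pos: [0.5658, 0.2929, 0.1857]
tool_rot: [-0.169, 0.687, 0.167, 0.686]
ft_force: [-0.3, 0.1, -1.0]
grip_width: 0.0631
grasp_force: 66.1
```

drive_tool(
  rows=[
    {"dx":0,"dy":0,"dz":0,"wx":0,"wy":0,"wz":1.5,"hand":50},
    {"dx":0,"dy":0,"dz":0,"wx":0,"wy":0,"wz":3,"hand":50},
    {"dx":0,"dy":0,"dz":0,"wx":0,"wy":0,"wz":4.5,"hand":50},
    {"dx":0,"dy":0,"dz":0,"wx":0,"wy":0,"wz":6,"hand":50},
    {"dx":0,"dy":0,"dz":0,"wx":0,"wy":0,"wz":7.5,"hand":50},
    {"dx":0,"dy":0,"dz":0,"wx":0,"wy":0,"wz":9,"hand":50},
    {"dx":0,"dy":0,"dz":0,"wx":0,"wy":0,"wz":10.5,"hand":50},
    {"dx":0,"dy":0,"dz":0,"wx":0,"wy":0,"wz":12,"hand":50},
    {"dx":0,"dy":0,"dz":0,"wx":0,"wy":0,"wz":13.5,"hand":50},
    {"dx":0,"dy":0,"dz":0,"wx":0,"wy":0,"wz":15,"hand":50},
    {"dx":0,"dy":0,"dz":0,"wx":0,"wy":0,"wz":16.5,"hand":50},
    {"dx":0,"dy":0,"dz":0,"wx":0,"wy":0,"wz":18,"hand":50},
    {"dx":0,"dy":0,"dz":0,"wx":0,"wy":0,"wz":18,"hand":50},
  ],
)

```text
clock: 12.7
eef_pos: [0.5659, 0.293, 0.1892]
tool_rot: [0.365, 0.604, 0.605, 0.368]
ft_force: [-0.5, 0.6, -1.1]
grip_width: 0.063
grasp_force: 66.0
```

Run:
```python
from plan import *
st()
T=tool(25,50); rel(np.array([.52,.24,.22]),T)
```

```text
t 12.7 q [ 0.48  0.88 -1.07 -1.95  0.01  1.57] p [0.5659 0.293  0.1892] F [-0.5  0.6 -1.1] g 0.063 66.0
[[-0.462, -0.004, 0.887], [0.887, 0.001, 0.462], [-0.003, 1.0, 0.003]]
d [-0.52  0.62 -1.3 ] w [ 7.5  -8.22 16.98]
```

drive_tool(
  rows=[
    {"dx":0,"dy":0.1,"dz":0,"wx":0.6,"wy":-0.7,"wz":1.4,"hand":50},
    {"dx":0,"dy":0.2,"dz":-0.1,"wx":1.2,"wy":-1.3,"wz":2.8,"hand":50},
    {"dx":-0.1,"dy":0.3,"dz":-0.2,"wx":1.8,"wy":-2.0,"wz":4.2,"hand":50},
    {"dx":-0.15,"dy":0.35,"dz":-0.3,"wx":2.4,"wy":-2.7,"wz":5.6,"hand":50},
    {"dx":-0.2,"dy":0.4,"dz":-0.4,"wx":3.1,"wy":-3.4,"wz":7,"hand":50},
    {"dx":-0.25,"dy":0.45,"dz":-0.5,"wx":3.7,"wy":-4.1,"wz":8.4,"hand":50},
    {"dx":-0.3,"dy":0.5,"dz":-0.6,"wx":4.3,"wy":-4.7,"wz":9.8,"hand":50},
    {"dx":-0.35,"dy":0.55,"dz":-0.75,"wx":4.9,"wy":-5.4,"wz":11.2,"hand":50},
    {"dx":-0.4,"dy":0.6,"dz":-0.9,"wx":5.6,"wy":-6.1,"wz":12.6,"hand":50},
    {"dx":-0.45,"dy":0.62,"dz":-1.0,"wx":6.2,"wy":-6.8,"wz":14,"hand":50},
    {"dx":-0.5,"dy":0.62,"dz":-1.15,"wx":6.8,"wy":-7.5,"wz":15.4,"hand":50},
    {"dx":-0.52,"dy":0.62,"dz":-1.3,"wx":7.5,"wy":-8.2,"wz":17,"hand":50},
    {"dx":-0.52,"dy":0.62,"dz":-1.3,"wx":7.5,"wy":-8.2,"wz":17,"hand":50},
    {"dx":-0.52,"dy":0.62,"dz":-1.3,"wx":7.5,"wy":-8.2,"wz":17,"hand":50},
  ],
)

```text
clock: 14.1
eef_pos: [0.5207, 0.2394, 0.219]
tool_rot: [0.917, 0.204, 0.334, -0.074]
ft_force: [0.0, -0.9, -1.3]
grip_width: 0.0633
grasp_force: 66.0
```

Run:
```python
from plan import *
st()
def cnt(im):
    h=cv2.cvtColor(im,cv2.COLOR_RGB2HSV);m=cv2.inRange(h,(2,120,50),(16,255,255));n,l,s,c=cv2.connectedComponentsWithStats(m)
    return [(c[i].round().tolist(),int(s[i,4])) for i in range(1,n) if s[i,4]>8]
for n in("top","wrist"): print(n,cnt(bot.camera(n)))
z=np.load("grasp.npz")
rel(z["p"]+[0,0,.12],R.from_quat(z["q"]).as_matrix())
```

```text
t 14.1 q [ 0.43 -0.02 -0.61  0.28  0.01  3.13] p [0.5207 0.2394 0.219 ] F [ 0.  -0.9 -1.3] g 0.0633 66.0
[[0.693, 0.424, 0.583], [0.325, -0.906, 0.273], [0.643, 0.0, -0.766]]
top [([500.0, 27.0], 534), ([527.0, 35.0], 123), ([468.0, 45.0], 13), ([485.0, 45.0], 34), ([512.0, 45.0], 60), ([543.0, 45.0], 57), ([437.0, 57.0], 9), ([508.0, 80.0], 3993), ([438.0, 76.0], 9), ([438.0, 94.0], 10), ([483.0, 113.0], 16), ([510.0, 114.0], 18), ([539.0, 114.0], 39), ([489.0, 120.0], 31), ([509.0, 120.0], 9), ([548.0, 121.0], 33), ([497.0, 126.0], 51), ([543.0, 126.0], 30), ([556.0, 127.0], 11), ([292.0, 184.0], 708), ([82.0, 258.0], 56), ([84.0, 284.0], 45), ([202.0, 365.0], 412), ([448.0, 392.0], 1625)]
wrist [([142.0, 259.0], 237), ([514.0, 283.0], 1712), ([122.0, 303.0], 77), ([205.0, 333.0], 146)]
d [-2.39  4.29 -0.3 ] w [-1.28  0.06  1.59]
```

drive_tool(
  rows=[
    {"dx":0,"dy":0.6,"dz":0,"wx":-0.2,"wy":0,"wz":0.2,"hand":50},
    {"dx":-0.2,"dy":1.4,"dz":0,"wx":-0.5,"wy":0,"wz":0.6,"hand":50},
    {"dx":-0.6,"dy":2.3,"dz":-0.1,"wx":-0.8,"wy":0,"wz":0.9,"hand":50},
    {"dx":-1.2,"dy":3.2,"dz":-0.2,"wx":-1.0,"wy":0,"wz":1.2,"hand":50},
    {"dx":-1.9,"dy":3.9,"dz":-0.25,"wx":-1.2,"wy":0,"wz":1.4,"hand":50},
    {"dx":-2.39,"dy":4.29,"dz":-0.3,"wx":-1.28,"wy":0.06,"wz":1.59,"hand":50},
    {"dx":-2.39,"dy":4.29,"dz":-0.3,"wx":-1.28,"wy":0.06,"wz":1.59,"hand":50},
    {"dx":-2.39,"dy":4.29,"dz":-0.3,"wx":-1.28,"wy":0.06,"wz":1.59,"hand":50},
    {"dx":-2.39,"dy":4.29,"dz":-0.3,"wx":-1.28,"wy":0.06,"wz":1.59,"hand":50},
  ],
)

```text
clock: 15.1
eef_pos: [0.5197, 0.0037, 0.1527]
tool_rot: [0.931, 0.121, 0.34, -0.047]
ft_force: [0.8, -0.3, -1.4]
grip_width: 0.063
grasp_force: 66.2
```

Run:
```python
from plan import *
st()
def cnt(im,x0,x1,y0,y1):
    h=cv2.cvtColor(im,cv2.COLOR_RGB2HSV);m=cv2.inRange(h,(2,110,40),(18,255,255));n,l,s,c=cv2.connectedComponentsWithStats(m)
    return [(c[i].round().tolist(),int(s[i,4])) for i in range(1,n) if s[i,4]>8 and x0<c[i][0]<x1 and y0<c[i][1]<y1]
t=bot.camera("top");w=bot.camera("wrist");s=bot.camera("side")
print("tray",cnt(t,0,400,180,350));print("wrist",cnt(w,0,560,0,420));print("side",cnt(s,100,300,60,300))
z=np.load("grasp.npz")
rel(z["p"]+[0,0,.012],R.from_quat(z["q"]).as_matrix());rel(z["p"],R.from_quat(z["q"]).as_matrix())
c=np.zeros((420,800,3),np.uint8);c[:,:340]=w[:,110:450];c[:368,340:]=cv2.resize(t[160:320,40:240],None,fx=2.3,fy=2.3);cv2.imwrite("pics/chk.png",c[:,:,::-1])
```

```text
t 15.1 q [-0.14  0.01 -0.8   0.1   0.26  2.84] p [0.5197 0.0037 0.1527] F [ 0.8 -0.3 -1.4] g 0.063 66.2
[[0.739, 0.258, 0.622], [0.194, -0.966, 0.17], [0.645, -0.005, -0.764]]
tray [([292.0, 184.0], 733), ([82.0, 258.0], 64), ([133.0, 260.0], 61), ([130.0, 275.0], 58), ([98.0, 282.0], 59), ([84.0, 284.0], 60)]
wrist [([322.0, 176.0], 2532)]
side [([174.0, 122.0], 40), ([156.0, 129.0], 19), ([161.0, 135.0], 10), ([185.0, 147.0], 45), ([119.0, 232.0], 342)]
d [-1.43  0.03  1.65] w [-0.02 -0.01 -0.  ]
d [-1.58  0.03  1.83] w [-0.02 -0.01 -0.  ]
```

View pics/chk.png

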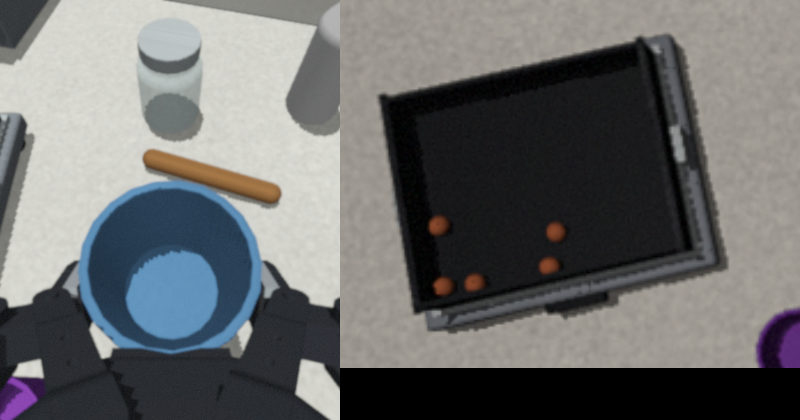

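All five pebbles are in the tray (top pixels about (82,258), (84,284), (98,282), (130,275), (133,260)), and the pot is empty. I'm setting it down gently.

drive_tool(
  rows=[
    {"dx":-0.4,"dy":0.01,"dz":0.45,"wx":0,"wy":0,"wz":0,"hand":50},
    {"dx":-0.8,"dy":0.02,"dz":0.92,"wx":0,"wy":0,"wz":0,"hand":50},
    {"dx":-1.2,"dy":0.03,"dz":1.38,"wx":0,"wy":0,"wz":0,"hand":50},
    {"dx":-1.38,"dy":0.03,"dz":1.59,"wx":-0.02,"wy":0,"wz":0,"hand":50},
    {"dx":-1.46,"dy":0.03,"dz":1.69,"wx":-0.02,"wy":0,"wz":0,"hand":50},
    {"dx":-1.5,"dy":0.03,"dz":1.74,"wx":-0.02,"wy":0,"wz":0,"hand":50},
    {"dx":-1.53,"dy":0.03,"dz":1.77,"wx":-0.02,"wy":0,"wz":0,"hand":50},
    {"dx":-1.55,"dy":0.03,"dz":1.795,"wx":-0.02,"wy":0,"wz":0,"hand":50},
    {"dx":-1.565,"dy":0.03,"dz":1.81,"wx":-0.02,"wy":0,"wz":0,"hand":50},
    {"dx":-1.575,"dy":0.03,"dz":1.825,"wx":-0.02,"wy":0,"wz":0,"hand":50},
    {"dx":-1.575,"dy":0.03,"dz":1.825,"wx":-0.02,"wy":0,"wz":0,"hand":50},
    {"dx":-1.575,"dy":0.03,"dz":1.825,"wx":-0.02,"wy":0,"wz":0,"hand":50},
  ],
)

```text
clock: 16.45
eef_pos: [0.5183, 0.0017, 0.0321]
tool_rot: [0.932, 0.12, 0.34, -0.046]
ft_force: [0.1, -0.3, -0.4]
grip_width: 0.0629
grasp_force: 66.1
```

drive_tool(
  rows=[
    {"dx":-0.013,"dy":0,"dz":0.015,"wx":0,"wy":0,"wz":0,"hand":50},
    {"dx":-0.013,"dy":0,"dz":0.015,"wx":0,"wy":0,"wz":0,"hand":50},
  ],
)

```text
clock: 16.65
eef_pos: [0.5186, 0.0017, 0.032]
tool_rot: [0.931, 0.12, 0.341, -0.046]
ft_force: [-5.5, -1.6, 7.8]
grip_width: 0.0633
grasp_force: 66.4
```

drive_tool(
  rows=[
    {"dx":0,"dy":0,"dz":0,"wx":0,"wy":0,"wz":0,"hand":66},
    {"dx":0,"dy":0,"dz":0,"wx":0,"wy":0,"wz":0,"hand":70},
    {"dx":0,"dy":0,"dz":0,"wx":0,"wy":0,"wz":0,"hand":78},
    {"dx":0,"dy":0,"dz":0,"wx":0,"wy":0,"wz":0,"hand":85},
    {"dx":0,"dy":0,"dz":0,"wx":0,"wy":0,"wz":0,"hand":85},
    {"dx":0,"dy":0,"dz":0,"wx":0,"wy":0,"wz":0,"hand":85},
  ],
)

```text
clock: 17.25
eef_pos: [0.5178, 0.0018, 0.0305]
tool_rot: [0.932, 0.12, 0.34, -0.046]
ft_force: [0.4, -0.0, -0.8]
grip_width: 0.085
grasp_force: 0.0
```

drive_tool(
  rows=[
    {"dx":0.2,"dy":0,"dz":-0.24,"wx":0,"wy":0,"wz":0,"hand":85},
    {"dx":0.5,"dy":0,"dz":-0.6,"wx":0,"wy":0,"wz":0,"hand":85},
    {"dx":1.0,"dy":0,"dz":-1.2,"wx":0,"wy":0,"wz":0,"hand":85},
    {"dx":1.6,"dy":0,"dz":-1.9,"wx":0,"wy":0,"wz":0,"hand":85},
    {"dx":2.2,"dy":0,"dz":-2.7,"wx":0,"wy":0,"wz":0,"hand":85},
    {"dx":2.2,"dy":0,"dz":-2.7,"wx":0,"wy":0,"wz":0,"hand":85},
    {"dx":2.2,"dy":0,"dz":-2.7,"wx":0,"wy":0,"wz":0,"hand":85},
  ],
)

```text
clock: 17.95
eef_pos: [0.5163, 0.0001, 0.2071]
tool_rot: [0.931, 0.12, 0.342, -0.046]
ft_force: [-0.5, 0.3, -1.5]
grip_width: 0.0851
grasp_force: 0.0
```

Run:
```python
from plan import *
st(); t=bot.camera("top");print([(round(r["score"],2),np.round(r["extent"]).tolist()) for r in bot.look_for("top","pot")])
s=bot.camera("side");print([(round(r["score"],2),np.round(r["extent"]).tolist()) for r in bot.look_for("side","pot")])
# key: face frame
Rk=R.from_euler("z",.0174).as_matrix()@np.array([[.819,0,-.574],[0,1,0],[.574,0,.819]])
np.save("Rk.npy",Rk); o=np.array([.5347,-.2967,.0740]); n=Rk[:,2]
T=np.c_[Rk[:,0],-Rk[:,1],-n]   # tool x up the slope, z into the face
key=o+n*.032; np.save("key.npy",key)
print("key",key,"az/pitch")
rel(key+n*.09-n*.008,T)
```

```text
t 17.95 q [-0.15 -0.1  -0.72  0.29  0.26  2.83] p [5.163e-01 1.000e-04 2.071e-01] F [-0.5  0.3 -1.5] g 0.0851 0.0
[[0.737, 0.255, 0.626], [0.192, -0.967, 0.167], [0.648, -0.003, -0.762]]
[(0.83, [291.0, 253.0, 38.0, 30.0]), (0.76, [240.0, 312.0, 39.0, 38.0]), (0.25, [458.0, 254.0, 27.0, 34.0])]
[(0.66, [175.0, 233.0, 37.0, 49.0]), (0.58, [242.0, 246.0, 42.0, 46.0]), (0.18, [323.0, 378.0, 39.0, 35.0])]
key [ 0.51633478 -0.29701959  0.100208  ] az/pitch
d [-2.25  5.55 -1.02] w [-1.73 -0.95  2.14]
```

The pot stands upright at its old place. Next is the key; I'm using the half-turned grasp so that joint 6 has room for the 63° twist.

drive_tool(
  rows=[
    {"dx":-0.2,"dy":0.5,"dz":-0.1,"wx":0,"wy":0,"wz":-1.5,"hand":60},
    {"dx":-0.4,"dy":1.0,"dz":-0.2,"wx":0,"wy":0,"wz":-3,"hand":60},
    {"dx":-0.6,"dy":1.5,"dz":-0.3,"wx":0,"wy":0,"wz":-4.5,"hand":60},
    {"dx":-0.8,"dy":2.0,"dz":-0.4,"wx":0,"wy":0,"wz":-6,"hand":60},
    {"dx":-1.0,"dy":2.5,"dz":-0.5,"wx":0,"wy":0,"wz":-7.5,"hand":60},
    {"dx":-1.2,"dy":3.0,"dz":-0.6,"wx":0,"wy":0,"wz":-9,"hand":60},
    {"dx":-1.4,"dy":3.5,"dz":-0.7,"wx":0,"wy":0,"wz":-10.5,"hand":60},
    {"dx":-1.6,"dy":4.0,"dz":-0.8,"wx":0,"wy":0,"wz":-12,"hand":60},
    {"dx":-1.8,"dy":4.5,"dz":-0.9,"wx":0,"wy":0,"wz":-13.5,"hand":60},
    {"dx":-2.0,"dy":5.0,"dz":-1.0,"wx":0,"wy":0,"wz":-15,"hand":60},
    {"dx":-2.25,"dy":5.5,"dz":-1.02,"wx":0,"wy":0,"wz":-16.5,"hand":60},
    {"dx":-2.25,"dy":5.55,"dz":-1.02,"wx":0,"wy":0,"wz":-18,"hand":60},
    {"dx":-2.25,"dy":5.55,"dz":-1.02,"wx":0,"wy":0,"wz":-18,"hand":60},
  ],
)

```text
clock: 19.45
eef_pos: [0.4702, -0.2986, 0.1673]
tool_rot: [0.576, 0.743, 0.273, 0.206]
ft_force: [-0.8, -0.0, 0.7]
grip_width: 0.0601
grasp_force: 0.0
```

Run:
```python
from plan import *
st(); Rk=np.load("Rk.npy");key=np.load("key.npy");n=Rk[:,2]
T=np.c_[-Rk[:,0],Rk[:,1],-n]; rel(key+n*.09-n*.008,T)
```

```text
t 19.45 q [-0.88  0.22 -0.45  0.57  0.63  0.55] p [ 0.4702 -0.2986  0.1673] F [-0.8 -0.   0.7] g 0.0601 0.0
[[-0.253, 0.743, 0.62], [0.967, 0.188, 0.169], [0.009, 0.643, -0.766]]
d [ 0.02 -0.01 -0.01] w [  2.08  -0.59 -15.85]
```

drive_tool(
  rows=[
    {"dx":0,"dy":0,"dz":0,"wx":0.4,"wy":-0.1,"wz":-3.2,"hand":60},
    {"dx":0,"dy":0,"dz":0,"wx":0.8,"wy":-0.2,"wz":-6.4,"hand":60},
    {"dx":0,"dy":0,"dz":0,"wx":1.2,"wy":-0.4,"wz":-9.6,"hand":60},
    {"dx":0,"dy":0,"dz":0,"wx":1.6,"wy":-0.5,"wz":-12.8,"hand":60},
    {"dx":0.02,"dy":-0.01,"dz":-0.01,"wx":2.08,"wy":-0.59,"wz":-15.85,"hand":60},
    {"dx":0.02,"dy":-0.01,"dz":-0.01,"wx":2.08,"wy":-0.59,"wz":-15.85,"hand":60},
    {"dx":0.02,"dy":-0.01,"dz":-0.01,"wx":2.08,"wy":-0.59,"wz":-15.85,"hand":60},
    {"dx":0.02,"dy":-0.01,"dz":-0.01,"wx":2.08,"wy":-0.59,"wz":-15.85,"hand":60},
    {"dx":0.02,"dy":-0.01,"dz":-0.01,"wx":2.08,"wy":-0.59,"wz":-15.85,"hand":60},
    {"dx":0.02,"dy":-0.01,"dz":-0.01,"wx":2.08,"wy":-0.59,"wz":-15.85,"hand":60},
    {"dx":0.02,"dy":-0.01,"dz":-0.01,"wx":2.08,"wy":-0.59,"wz":-15.85,"hand":60},
  ],
)

```text
clock: 20.55
eef_pos: [0.4696, -0.2958, 0.1686]
tool_rot: [-0.009, 0.953, 0.003, 0.302]
ft_force: [-0.7, 0.3, -0.9]
grip_width: 0.06
grasp_force: 0.0
```

Run:
```python
from plan import *
st(); Rk=np.load("Rk.npy");key=np.load("key.npy");n=Rk[:,2]
o=bot.get_obs(); w=bot.camera("wrist")
T=np.c_[-Rk[:,0],Rk[:,1],-n]; rel(key+n*.09-n*.008,T,o); rel(key-n*.008,T,o)
top=key+n*.004
for a,b in((.023,.007),(.023,-.007),(-.023,-.007),(-.023,.007)):
    u=proj("wrist",top+Rk[:,0]*a+Rk[:,1]*b,o); print(u.round()); cv2.circle(w,tuple(int(x) for x in u),2,(255,0,0),-1)
r=bot.look_for("wrist","key_grip");print([(x["score"],np.round(x["extent"])) for x in r[:2]])
cv2.imwrite("pics/wk.png",w[:,:,::-1])
```

```text
t 20.55 q [-0.78  0.13 -0.52  0.46  0.43 -0.7 ] p [ 0.4696 -0.2958  0.1686] F [-0.7  0.3 -0.9] g 0.06 0.0
[[-0.818, -0.019, 0.575], [-0.015, 1.0, 0.011], [-0.575, -0.0, -0.818]]
d [ 0.02 -0.04  0.02] w [0.01 0.02 0.01]
d [ 0.02 -0.04  1.82] w [0.01 0.02 0.01]
[287. 248.]
[268. 248.]
[267. 185.]
[288. 185.]
[(0.59, array([274., 204.,  61.,  74.]))]
```

View pics/wk.png

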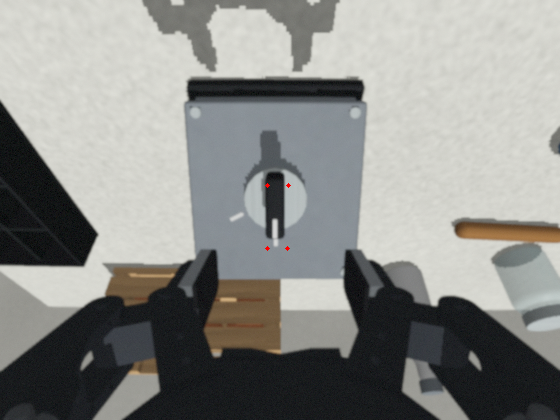

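The wrist view shows the key bar at columns 266–284 and rows 172–240. Its disc centre is about (275.5,199), a few mm down-slope of my prediction (red dots). I'm correcting with that.

Run:
```python
from plan import *
Rk=np.load("Rk.npy");key=np.load("key.npy");n=Rk[:,2]; o=bot.get_obs()
for h,uv in((.008,(275.5,199)),):
    p0=key+n*(h-.032); O,d=ray("wrist",*uv,o); q=O+d*((p0-O)@n)/(d@n); print("disc off",(Rk.T@(q-p0)*1000).round(1))
p0=key+n*.004;O,d=ray("wrist",275,240,o);q=O+d*((p0-O)@n)/(d@n);print("bar end",(Rk.T@(q-p0)*1000).round(1))
for uv,ab in(((187,99),(-.075,.07)),((366,99),(-.075,-.07))): # front corners
    p0=key-n*.032;O,d=ray("wrist",*uv,o);q=O+d*((p0-O)@n)/(d@n);print("corner",(Rk.T@(q-p0)*1000).round(1))
k=key-.0045*Rk[:,0]-.0016*Rk[:,1]; np.save("key2.npy",k)
T=np.c_[-Rk[:,0],Rk[:,1],-n]; rel(k-n*.008,T,o)
```

```text
disc off [-5.6 -2.7  0. ]
bar end [17.4 -2.7 -0. ]
corner [-80.1 -68.4  -0. ]
corner [-80.3  64.5   0. ]
d [ 0.12 -0.06  1.82] w [-0.    0.02  0.01]
```

Run:
```python
from plan import *
Rk=np.load("Rk.npy");key=np.load("key.npy");n=Rk[:,2]; o=bot.get_obs()
p0=key+n*(.008-.032)
a=ray("wrist",275.5,199,o);b=ray("top",457.7,251.5)
q=tri(a,b);print(q,(Rk.T@(q-p0)*1000).round(1), [ (np.linalg.norm(np.cross(q-x,d/np.linalg.norm(d)))*1000).round(1) for x,d in(a,b)])
# sharp: plate front width in px at candidate plane offsets
for dn in(0,-.004,-.008,-.012):
    L=[]
    for uv in((187,99),(366,99)):
        P=key-n*(.032-dn);O,d=ray("wrist",*uv,o);L.append(O+d*((P-O)@n)/(d@n))
    D=[]
    for uv in((244,199),(307,199)):
        P=key-n*(.024-dn);O,d=ray("wrist",*uv,o);D.append(O+d*((P-O)@n)/(d@n))
    print(dn,np.linalg.norm(L[0]-L[1]),np.linalg.norm(D[0]-D[1]))
```

```text
[ 0.52787581 -0.29961263  0.07535406] [-4.9 -2.8 -2.9] [np.float64(0.0), np.float64(0.0)]
0 0.1328638785629481 0.04897049765464098
-0.004 0.13501994755197694 0.04979183053500562
-0.008 0.1371760165410058 0.05061316341537036
-0.012 0.13933208553003465 0.051434496295735044
```

drive_tool(
  rows=[
    {"dx":0.13,"dy":-0.08,"dz":0.5,"wx":0,"wy":0.02,"wz":0,"hand":60},
    {"dx":0.13,"dy":-0.08,"dz":1.0,"wx":0,"wy":0.02,"wz":0,"hand":60},
    {"dx":0.13,"dy":-0.08,"dz":1.4,"wx":0,"wy":0.02,"wz":0,"hand":60},
    {"dx":0.13,"dy":-0.08,"dz":1.65,"wx":0,"wy":0.02,"wz":0,"hand":60},
    {"dx":0.13,"dy":-0.08,"dz":1.8,"wx":0,"wy":0.02,"wz":0,"hand":60},
    {"dx":0.13,"dy":-0.08,"dz":1.86,"wx":0,"wy":0.02,"wz":0,"hand":60},
    {"dx":0.13,"dy":-0.08,"dz":1.86,"wx":0,"wy":0.02,"wz":0,"hand":60},
    {"dx":0.13,"dy":-0.08,"dz":1.86,"wx":0,"wy":0.02,"wz":0,"hand":60},
  ],
)

```text
clock: 21.45
eef_pos: [0.5185, -0.3011, 0.091]
tool_rot: [-0.01, 0.953, 0.001, 0.302]
ft_force: [0.0, -0.6, 0.3]
grip_width: 0.0604
grasp_force: 0.0
```

drive_tool(
  rows=[
    {"dx":0,"dy":0,"dz":0,"wx":0,"wy":0,"wz":0,"hand":40},
    {"dx":0,"dy":0,"dz":0,"wx":0,"wy":0,"wz":0,"hand":25},
    {"dx":0,"dy":0,"dz":0,"wx":0,"wy":0,"wz":0,"hand":18},
    {"dx":0,"dy":0,"dz":0,"wx":0,"wy":0,"wz":0,"hand":10},
    {"dx":0,"dy":0,"dz":0,"wx":0,"wy":0,"wz":0,"hand":10},
    {"dx":0,"dy":0,"dz":0,"wx":0,"wy":0,"wz":0,"hand":10},
    {"dx":0,"dy":0,"dz":0,"wx":0,"wy":0,"wz":0,"hand":10},
  ],
)

```text
clock: 22.15
eef_pos: [0.5183, -0.2993, 0.0909]
tool_rot: [-0.01, 0.953, 0.003, 0.302]
ft_force: [-4.5, 4.6, 6.3]
grip_width: 0.0132
grasp_force: 58.7
```

Run:
```python
from plan import *
st(); o=bot.get_obs(); print(R.from_quat(o["tool_rot"]).inv().apply(o["ft_force"]),o["ft_torque"])
```

```text
t 22.15 q [-0.71  0.31 -0.54  0.23  0.4  -0.64] p [ 0.5183 -0.2993  0.0909] F [-4.5  4.6  6.3] g 0.0132 58.7
[[-0.817, -0.021, 0.576], [-0.018, 1.0, 0.011], [-0.576, -0.001, -0.817]]
[-0.04165894  4.66905735 -7.66660725] [0.73881351 0.56073959 0.44503141]
```

drive_tool(
  rows=[
    {"dx":0,"dy":0.02,"dz":0,"wx":0,"wy":0,"wz":1,"hand":10},
    {"dx":0,"dy":0.02,"dz":0,"wx":0,"wy":0,"wz":2,"hand":10},
    {"dx":0,"dy":0.02,"dz":0,"wx":0,"wy":0,"wz":3,"hand":10},
    {"dx":0,"dy":0.02,"dz":0,"wx":0,"wy":0,"wz":4,"hand":10},
    {"dx":0,"dy":0.02,"dz":0,"wx":0,"wy":0,"wz":5,"hand":10},
    {"dx":0,"dy":0.02,"dz":0,"wx":0,"wy":0,"wz":6,"hand":10},
    {"dx":0,"dy":0.02,"dz":0,"wx":0,"wy":0,"wz":7,"hand":10},
    {"dx":0,"dy":0.02,"dz":0,"wx":0,"wy":0,"wz":8,"hand":10},
    {"dx":0,"dy":0.02,"dz":0,"wx":0,"wy":0,"wz":8,"hand":10},
  ],
)

```text
clock: 23.05
eef_pos: [0.518, -0.3003, 0.0906]
tool_rot: [0.317, 0.899, 0.104, 0.283]
ft_force: [-5.4, 0.1, 4.2]
grip_width: 0.0127
grasp_force: 58.7
```

Run:
```python
from plan import *
st(); o=bot.get_obs(); Q=R.from_quat(o["tool_rot"]).inv();print(Q.apply(o["ft_force"]),Q.apply(o["ft_torque"]))
Rk=np.load("Rk.npy");x=R.from_quat(o["tool_rot"]).as_matrix()[:,0];print("angle",np.degrees(np.arctan2(*(Rk.T@-x)[[1,0]])))
```

```text
t 23.05 q [-0.71  0.31 -0.54  0.23  0.39  0.06] p [ 0.518  -0.3003  0.0906] F [-5.4  0.1  4.2] g 0.0127 58.7
[[-0.639, 0.511, 0.575], [0.629, 0.777, 0.007], [-0.443, 0.366, -0.818]]
[ 1.66652815 -1.1402065  -6.58847206] [ 0.676223    0.65596383 -0.05902002]
angle -39.78741859232858
```

drive_tool(
  rows=[
    {"dx":0,"dy":0,"dz":0,"wx":0,"wy":0,"wz":1,"hand":10},
    {"dx":0,"dy":0,"dz":0,"wx":0,"wy":0,"wz":2,"hand":10},
    {"dx":0,"dy":0,"dz":0,"wx":0,"wy":0,"wz":3,"hand":10},
    {"dx":0,"dy":0,"dz":0,"wx":0,"wy":0,"wz":4,"hand":10},
    {"dx":0,"dy":0,"dz":0,"wx":0,"wy":0,"wz":4.7,"hand":10},
    {"dx":0,"dy":0,"dz":0,"wx":0,"wy":0,"wz":5,"hand":10},
    {"dx":0,"dy":0,"dz":0,"wx":0,"wy":0,"wz":5,"hand":10},
  ],
)

```text
clock: 23.75
eef_pos: [0.5176, -0.3007, 0.0903]
tool_rot: [0.503, 0.81, 0.162, 0.254]
ft_force: [-6.2, -1.6, 4.1]
grip_width: 0.0126
grasp_force: 59.2
```

Run:
```python
from plan import *
st(); o=bot.get_obs(); Q=R.from_quat(o["tool_rot"]).inv();print(Q.apply(o["ft_force"]),Q.apply(o["ft_torque"]))
Rk=np.load("Rk.npy");x=R.from_quat(o["tool_rot"]).as_matrix()[:,0];print("angle",np.degrees(np.arctan2(*(Rk.T@-x)[[1,0]])))
```

```text
t 23.75 q [-0.71  0.31 -0.54  0.23  0.39  0.5 ] p [ 0.5176 -0.3007  0.0903] F [-6.2 -1.6  4.1] g 0.0126 59.2
[[-0.364, 0.733, 0.574], [0.898, 0.441, 0.006], [-0.249, 0.517, -0.819]]
[-0.18792775 -3.0802398  -6.95350096] [ 1.28136829  0.24446614 -0.519352  ]
angle -64.65502046363791
```

The torque rose to 0.5 N m at about 64°, so the key is at its stop. I'm holding for over a second, then opening.

drive_tool(
  rows=[
    {"dx":0,"dy":0,"dz":0,"wx":0,"wy":0,"wz":0.3,"hand":10},
    {"dx":0,"dy":0,"dz":0,"wx":0,"wy":0,"wz":0.3,"hand":10},
    {"dx":0,"dy":0,"dz":0,"wx":0,"wy":0,"wz":0.3,"hand":10},
    {"dx":0,"dy":0,"dz":0,"wx":0,"wy":0,"wz":0.3,"hand":10},
    {"dx":0,"dy":0,"dz":0,"wx":0,"wy":0,"wz":0.3,"hand":10},
    {"dx":0,"dy":0,"dz":0,"wx":0,"wy":0,"wz":0.3,"hand":10},
    {"dx":0,"dy":0,"dz":0,"wx":0,"wy":0,"wz":0.3,"hand":10},
    {"dx":0,"dy":0,"dz":0,"wx":0,"wy":0,"wz":0.3,"hand":10},
    {"dx":0,"dy":0,"dz":0,"wx":0,"wy":0,"wz":0.3,"hand":10},
    {"dx":0,"dy":0,"dz":0,"wx":0,"wy":0,"wz":0.3,"hand":10},
    {"dx":0,"dy":0,"dz":0,"wx":0,"wy":0,"wz":0.3,"hand":10},
    {"dx":0,"dy":0,"dz":0,"wx":0,"wy":0,"wz":0.3,"hand":10},
    {"dx":0,"dy":0,"dz":0,"wx":0,"wy":0,"wz":0.3,"hand":10},
    {"dx":0,"dy":0,"dz":0,"wx":0,"wy":0,"wz":0.3,"hand":10},
  ],
)

```text
clock: 25.15
eef_pos: [0.5176, -0.3007, 0.0903]
tool_rot: [0.513, 0.804, 0.165, 0.252]
ft_force: [-7.1, -2.2, 3.1]
grip_width: 0.0128
grasp_force: 60.2
```

drive_tool(
  rows=[
    {"dx":0,"dy":0,"dz":0,"wx":0,"wy":0,"wz":0,"hand":70},
    {"dx":0,"dy":0,"dz":0,"wx":0,"wy":0,"wz":0,"hand":70},
    {"dx":0,"dy":0,"dz":0,"wx":0,"wy":0,"wz":0,"hand":70},
    {"dx":0,"dy":0,"dz":0,"wx":0,"wy":0,"wz":0,"hand":70},
    {"dx":0,"dy":0,"dz":0,"wx":0,"wy":0,"wz":0,"hand":70},
    {"dx":0,"dy":0,"dz":0,"wx":0,"wy":0,"wz":0,"hand":70},
    {"dx":0,"dy":0,"dz":0,"wx":0,"wy":0,"wz":0,"hand":70},
    {"dx":0,"dy":0,"dz":-0.5,"wx":0,"wy":0,"wz":0,"hand":70},
    {"dx":0,"dy":0,"dz":-1.2,"wx":0,"wy":0,"wz":0,"hand":70},
    {"dx":0,"dy":0,"dz":-2.0,"wx":0,"wy":0,"wz":0,"hand":70},
    {"dx":0,"dy":0,"dz":-2.6,"wx":0,"wy":0,"wz":0,"hand":70},
    {"dx":0,"dy":0,"dz":-2.6,"wx":0,"wy":0,"wz":0,"hand":70},
    {"dx":0,"dy":0,"dz":-2.6,"wx":0,"wy":0,"wz":0,"hand":70},
  ],
)

```text
clock: 26.45
eef_pos: [0.4438, -0.3014, 0.1973]
tool_rot: [0.514, 0.802, 0.166, 0.252]
ft_force: [-0.7, -0.2, 0.3]
grip_width: 0.07
grasp_force: 0.0
```

Run:
```python
from plan import *
st(); t=bot.camera("top");s=bot.camera("side");w=bot.camera("wrist")
c=np.zeros((600,800,3),np.uint8);c[:315,:420]=cv2.resize(t,(420,315));c[:315,420:]=cv2.resize(s[:,30:530],(380,315))
c[315:,:380]=cv2.resize(w,(380,285));a=t[195:295,400:510];c[315:,400:713]=cv2.resize(a,(313,285),interpolation=2)
cv2.imwrite("pics/end.png",c[:,:,::-1])
```

```text
t 26.45 q [-0.83  0.07 -0.5   0.56  0.45  0.41] p [ 0.4438 -0.3014  0.1973] F [-0.7 -0.2  0.3] g 0.07 0.0
[[-0.343, 0.742, 0.576], [0.91, 0.415, 0.007], [-0.234, 0.526, -0.817]]
```

View pics/end.png

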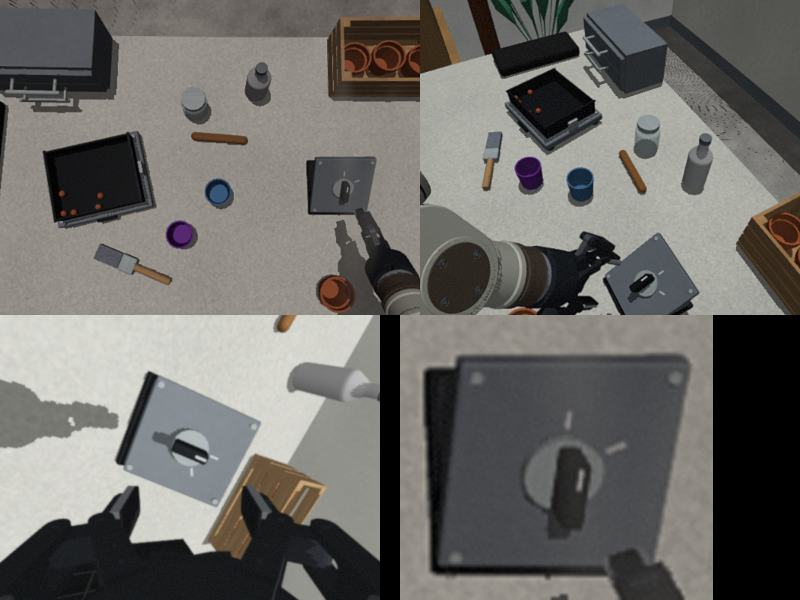

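The key is back at rest and the pebbles are in the tray. The pot, jar and bottle are all upright, and the robot is touching nothing.

```bash
python3 -c "
from workcell import bot
print(bot.job_done())"
```

```text
the job is handed in; nothing more can be done
None
```

I handed the job in at about 27 s: all five pebbles are in the tray, the blue pot is upright on the counter, the key was turned to its stop, held for over a second and has sprung back, and the jar and bottle are still standing.

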